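# Gather clamp blocks against the fence with a straightedge

### The job

Four steel clamp blocks lie loose in front of the three-sided frame. Take the straightedge by its grip and use it to push all four together, as one row along its edge, into the frame until they sit flush against the fence, whose setting you must find by feel, and there press the row squarely home with a steady push of about 10 N for a second, never as much as 20 N. Then draw the straightedge back out, lay it flat on the bench in front of the frame's open side and let go, leaving the blocks where they are; do not touch the blocks with the gripper and do not disturb the other parts on the bench.

Things in the scene. Friction and masses are not known exactly. Their poses are not given: they have to be found in the camera images.
- grip (a point): Straightedge: aluminium flat bar 200 (y) x 40 (x) x 12 mm thick, 0.32 kg, lying flat; on its middle an upright black grip rib, 70 (y) x 16 mm (x), from 12 to 56 mm above its underside. This point: centre of the rib, 34 mm above the underside, z up. Either long edge, 20 mm from here, can push. Starts left or right of the frame, its length within 0.2 rad of world x.
- frame: Three-sided aluminium frame on the bench, no floor. Origin: middle of its open side (mouth), at bench height; x points into the frame, z up. Side walls 10 mm thick, 20 mm high, inner faces at y = -112 and +112 mm, from x = 0 to 140 mm. It is closed by the fence, a rigid bar across it (12 mm thick, 22 mm high, two black nuts on top), square to x, not listed. Position and yaw vary.
- track (a point): Middle of the track of the fence, at bench height, 82.5 mm inside the mouth on the x axis of the frame; axes as the frame. The fence is adjustable and clamped fast: whoever used it last left its flat inner face anywhere from 22.5 mm before to 22.5 mm beyond this point, square to x. Its setting is not measured: feel for it. Sliding the four blocks takes 1 to 3 N.
- plate1: Steel clamp block 1 of 4, all alike: 28 mm (its x) by 32 mm (its y) by 14 mm high, about 0.1 kg. Origin: centre of its underside, on the bench; z up. It starts in front of the frame's open side, up to 0.3 rad askew and out of line with the others (centres 20 to 55 mm before the mouth, some 46 mm apart). Flush, its centre is 14 mm from the fence.
- plate2: Steel clamp block 2 of 4, all alike: 28 mm (its x) by 32 mm (its y) by 14 mm high, about 0.1 kg. Origin: centre of its underside, on the bench; z up. It starts in front of the frame's open side, up to 0.3 rad askew and out of line with the others (centres 20 to 55 mm before the mouth, some 46 mm apart). Flush, its centre is 14 mm from the fence.
- plate3: Steel clamp block 3 of 4, all alike: 28 mm (its x) by 32 mm (its y) by 14 mm high, about 0.1 kg. Origin: centre of its underside, on the bench; z up. It starts in front of the frame's open side, up to 0.3 rad askew and out of line with the others (centres 20 to 55 mm before the mouth, some 46 mm apart). Flush, its centre is 14 mm from the fence.
- plate4: Steel clamp block 4 of 4, all alike: 28 mm (its x) by 32 mm (its y) by 14 mm high, about 0.1 kg. Origin: centre of its underside, on the bench; z up. It starts in front of the frame's open side, up to 0.3 rad askew and out of line with the others (centres 20 to 55 mm before the mouth, some 46 mm apart). Flush, its centre is 14 mm from the fence.
- disc_l: Round clamp disc with a stud, 36 mm across and 24 mm high, beside the frame's mouth on its +y side; a bystander, leave it alone. Origin: centre of its underside.
- disc_r: Round clamp disc with a stud, 36 mm across and 24 mm high, beside the frame's mouth on its -y side; a bystander, leave it alone. Origin: centre of its underside.
- link: Aluminium monitor-arm link, 190 mm long (x), 38 mm wide, 50 mm high, on the side of the bench opposite to the straightedge; a bystander, leave it alone. Origin: centre of its underside.
- star: Flat cross-shaped screen mounting plate, about 116 mm across, 22 mm high, on the left of the bench; a bystander, leave it alone. Origin: centre of its underside.
- tape: Open cardboard core ring, 84 mm across, 30 mm high, on the right of the bench; a bystander, leave it alone. Origin: centre of its underside.
- clamp: Black desk clamp with a screw, 100 by 35 mm, 60 mm high, on the right of the bench; a bystander, leave it alone. Origin: centre of its underside.
Not all that is in view belongs to the job. What is shaped like the part that bears grip but brown or orange is not meant. What is shaped like the plate4 but white is not meant.

How it is judged:
On the way, in this order (a step that is already met when the one before it is completed fails the run):
1. all four blocks stand against one long edge of the straightedge at once, as one row, before any of them has reached the fence (((x of plate1 in the frame of grip between 0.031 and 0.039 m and x of plate2 in the frame of grip between 0.031 and 0.039 m and x of plate3 in the frame of grip between 0.031 and 0.039 m and x of plate4 in the frame of grip between 0.031 and 0.039 m) or (x of plate1 in the frame of grip between -0.039 and -0.031 m and x of plate2 in the frame of grip between -0.039 and -0.031 m and x of plate3 in the frame of grip between -0.039 and -0.031 m and x of plate4 in the frame of grip between -0.039 and -0.031 m)) and x of each of plate1, plate2, plate3, plate4 in the frame of frame below 0.038 m), for 0.1 s.
2. all four blocks stand in one straight row in the frame, square to it, and press on it with more than 4 N in all for half a second, both the left and the right pair bearing on the fence (over 1 N) (x of plate1 in the frame of frame between 0.042 and 0.096 m and y of plate1 in the frame of frame between -0.1 and 0.1 m and angle between the x axis of each of plate1, plate2, plate3, plate4 and the x axis of frame, either way round below 0.08 rad and x of plate2 in the frame of frame between 0.042 and 0.096 m and y of plate2 in the frame of frame between -0.1 and 0.1 m and x of plate3 in the frame of frame between 0.042 and 0.096 m and y of plate3 in the frame of frame between -0.1 and 0.1 m and x of plate4 in the frame of frame between 0.042 and 0.096 m and y of plate4 in the frame of frame between -0.1 and 0.1 m and x of plate1 in the frame of plate2 between -0.004 and 0.004 m and x of plate4 in the frame of plate2 between -0.004 and 0.004 m and x of plate1 in the frame of plate3 between -0.004 and 0.004 m and x of plate4 in the frame of plate3 between -0.004 and 0.004 m and contact force between any of plate1, plate2 and frame above 1 N and contact force between any of plate3, plate4 and frame above 1 N and contact force between frame and anything else above 4 N), for 0.5 s.
At the end, for the whole second after the job is handed in: The four blocks stand at the fence in one straight row (in line within 4 mm, askew under 0.08 rad, centres 42 to 96 mm inside the mouth, between the side walls); the straightedge lies flat and at rest on the bench before the open side, its grip over 22 mm outside the mouth (x of plate1 in the frame of frame between 0.042 and 0.096 m and y of plate1 in the frame of frame between -0.1 and 0.1 m and angle between the x axis of each of plate1, plate2, plate3, plate4 and the x axis of frame, either way round below 0.08 rad and x of plate2 in the frame of frame between 0.042 and 0.096 m and y of plate2 in the frame of frame between -0.1 and 0.1 m and x of plate3 in the frame of frame between 0.042 and 0.096 m and y of plate3 in the frame of frame between -0.1 and 0.1 m and x of plate4 in the frame of frame between 0.042 and 0.096 m and y of plate4 in the frame of frame between -0.1 and 0.1 m and x of plate1 in the frame of plate2 between -0.004 and 0.004 m and x of plate4 in the frame of plate2 between -0.004 and 0.004 m and x of plate1 in the frame of plate3 between -0.004 and 0.004 m and x of plate4 in the frame of plate3 between -0.004 and 0.004 m and height (world z) of grip between 0.03 and 0.038 m and angle between grip's own z axis and vertical below 0.05 rad and x of grip in the frame of frame below -0.022 m); the robot touches nothing.
It fails at once if the fence or frame is pressed with 20 N or more (contact force between frame and anything else above 20 N).
It fails at once if the gripper or arm touches a block (contact force between any of the fingers, the arm and plate1 above 0.3 N or contact force between any of the fingers, the arm and plate2 above 0.3 N or contact force between any of the fingers, the arm and plate3 above 0.3 N or contact force between any of the fingers, the arm and plate4 above 0.3 N).
It fails at once if a block is lifted or tipped off the bench (angle between any of plate1, plate2, plate3, plate4's own z axis and vertical above 0.3 rad or height (world z) of any of plate1, plate2, plate3, plate4 above 0.012 m).
It fails at once if another part on the bench is disturbed (moved by more than 15 mm) (distance of any of disc_l, disc_r, link, star, tape, clamp from where it was at the start of the episode above 0.015 m).
It also fails if it takes over 64 s, if anything falls off the work surface, if the arm or the gripper's body presses on something with over 40 N, if the wrist force passes 120 N, or if a joint passes its speed limit or range.

### The arm

A 6-joint arm with a two-finger parallel gripper is mounted at the origin on the work surface. World frame = base frame: x ahead of the robot, y to its left, z up, the work surface at z = 0. Lengths are in m, angles in rad, forces in N, time in s.
With the tool pointing down it reaches from about 0.4 to 0.825 m from the base axis. Payload 7 kg.
Tool frame: the origin (TCP) lies at the centre of the arm's flange, where the gripper is bolted on; the fingertips stand 173 mm ahead of it and the grasp point (between the pads) lies 155 mm ahead of it; z points along the fingers, y is the direction in which the jaws open and shut (so a half turn about z gives the same grasp; the last joint's range is limited). The gripper opens to 85 mm and grips with 20 to 120 N. Pads are 22 mm wide; open, the fingers measure 114 mm over their backs; the gripper's body (76 mm by 85 mm) begins 54 mm behind the grasp point. The pads swing forward as they close: fully open they stand 13 mm farther back than shut.
Start: joints at [-0.854, 0.359, 0.012, 0, -1.224, -0.288], TCP at [0.281, -0.614, 0.405] pointing down, gripper open.
Joint ranges: [-3.07, 3.07], [-1.43, 2.12], [-1.02, 1.25], [-3.03, 1.67], [-3.05, -0], [-3.03, 3.03]. Speed limits (rad/s): [2.39, 2.39, 3.01, 3.14, 3.14, 3.14].

### API

Orientations are given as a unit quaternion [x, y, z, w].
In Python, from workcell import manip gives the robot as it stands. The module is installed in compiled form; this text tells all that it offers. Calls block until the motion is done:
- manip.move_to(position, orientation): joint-space move of the TCP to a pose.
- manip.move_l(position, attitude=None, velocity=0.15, f_stop=None): straight line of the TCP; attitude=None keeps the orientation; velocity is the mean speed in m/s. With f_stop (N) it stops when the force on the tool has changed by that much, and returns True; else False.
- manip.move_j(angles): joint-space move.
- manip.grip(opening, newtons=None): finger opening in m; newtons is the grip in N (None keeps the last); returns when the fingers have stopped.
- manip.pause(seconds).
- manip.solve_ik(position, orientation): joint angles nearest the present ones, or None.
- manip.get_state(): the state.
- manip.snapshot(name): name is "scene" or "side" or "wrist"; returns a dict with "image" (420x560x3 uint8, red, green, blue), "fx", "fy", "cx", "cy" (pixels), "rvec" (rotation vector, rad) and "tvec" (3), from world to camera coordinates, as OpenCV has them. Camera axes: x right, y down, z forward; pixel columns grow to the right and rows downward; lengths in m; the calibration is good to about 2 mm. A picture is of the moment at which its call begins. There is no depth.
A pose or a line that the arm cannot do raises manip.MotionError and nothing moves.
- manip.close_job(): hands the job in, once; it reports no verdict.
Trained networks look in the newest picture that a camera, given by its name, has taken for a name from the list of things; names that differ only in an ending like _2 or _b are one class to them, and where a whole thing is asked for, a point or a joint stands for the part that bears it (a point fixed in the world has none). Each returns a list of dicts, best first, with "conf" (0 to 1); they miss things now and then, are a little off and sometimes report something else, mostly with a low value. They report only what shows in the picture. A call takes as long as a camera call. They do not tell look-alikes from the thing itself.
- manip.spot_in(camera, name): "xy" ([column, row] in pixels, amid what is visible of it).
The state is a dict: "time_s": time; "qpos": joint angles; "dq": joint speeds; "joint_efforts": joint torques, N m; "position": TCP position; "tool_rot": TCP orientation; "ft_force": force on the tool from outside, world axes, zero at the start; "torque": the same for the moment, N m; "grip_width": finger opening in m.
Only numpy, scipy, OpenCV 4.12 (cv2) and the standard library are available. Lean on these libraries where they do the work, as an engineer would, in place of code of your own. Each camera call takes 0.05 s, during which the arm holds its last target. There are 200 camera calls.

## Working session

There is one attempt and no reset: what is moved stays moved. The work goes in short steps, each a Python script; the robot and the scene stay as the last script left them, time stands still between calls to the robot, and variables do not carry over. Pictures are saved under pics/ and viewed, about 8 in all and at most 12, crops included, and the job is handed in when it is done.

```bash
mkdir -p pics; cat > h.py <<'E'
import numpy as np, cv2
from workcell import manip
from scipy.spatial.transform import Rotation as R
def snap(c,f=None):
    s=manip.snapshot(c)
    if f: cv2.imwrite('pics/'+f,cv2.cvtColor(s['image'],cv2.COLOR_RGB2BGR))
    return s
def ray(s,uv,z):
    Rm=R.from_rotvec(np.ravel(s['rvec'])).as_matrix();t=np.ravel(s['tvec'])
    d=Rm.T@np.array([(uv[0]-s['cx'])/s['fx'],(uv[1]-s['cy'])/s['fy'],1]);c=-Rm.T@t
    return c+d*(z-c[2])/d[2]
def proj(s,p):
    Rm=R.from_rotvec(np.ravel(s['rvec'])).as_matrix();q=Rm@np.array(p)+np.ravel(s['tvec'])
    return np.array([s['fx']*q[0]/q[2]+s['cx'],s['fy']*q[1]/q[2]+s['cy']])
def down(yaw): # tool z down, jaw (tool y) axis: x axis at yaw
    c,s=np.cos(yaw),np.sin(yaw)
    return R.from_matrix(np.array([[c,s,0],[s,-c,0],[0,0,-1]])).as_quat()
E
cat > a.py <<'E'
from h import *
for c in ['scene','side']:
    s=snap(c,c+'0.png'); print(c,ray(s,(280,210),0),s['fx'])
    for n,z in [('grip',.05),('frame',.02),('plate1',.014),('disc_l',.02),('link',.05),('star',.02),('tape',.03),('clamp',.06)]:
        print(n,[(np.round(d['xy']).tolist(),round(d['conf'],2),ray(s,d['xy'],z)[:2].round(3).tolist()) for d in manip.spot_in(c,n)])
st=manip.get_state();print(st['time_s'],st['position'],R.from_quat(st['tool_rot']).as_matrix().round(2).tolist(),st['ft_force'])
E
python3 a.py
```

```text
scene [ 0.48336668 -0.08528645  0.        ] 392.31120509918196
grip [([270.0, 149.0], 0.83, [0.36, -0.266]), ([232.0, 173.0], 0.76, [0.522, -0.267]), ([239.0, 115.0], 0.59, [0.324, -0.477])]
frame [([262.0, 266.0], 0.94, [0.659, 0.036]), ([420.0, 344.0], 0.3, [0.524, 0.447])]
plate1 [([422.0, 343.0], 0.68, [0.515, 0.449]), ([302.0, 258.0], 0.64, [0.559, 0.087]), ([281.0, 232.0], 0.62, [0.544, -0.015]), ([292.0, 244.0], 0.6, [0.55, 0.036]), ([264.0, 228.0], 0.53, [0.571, -0.06]), ([221.0, 217.0], 0.43, [0.636, -0.178])]
disc_l [([187.0, 166.0], 0.57, [0.591, -0.418]), ([326.0, 265.0], 0.47, [0.53, 0.15]), ([255.0, 213.0], 0.42, [0.556, -0.116])]
link []
star [([422.0, 343.0], 0.79, [0.52, 0.45])]
tape [([186.0, 157.0], 0.87, [0.575, -0.446])]
clamp [([214.0, 145.0], 0.72, [0.49, -0.396])]
side [0.51108117 0.03563527 0.        ] 520.3875785705831
grip [([242.0, 284.0], 0.96, [0.346, -0.387]), ([232.0, 339.0], 0.88, [0.305, -0.571]), ([298.0, 271.0], 0.65, [0.495, -0.359])]
frame [([327.0, 210.0], 0.7, [0.655, -0.024])]
plate1 [([288.0, 198.0], 0.61, [0.545, 0.082]), ([331.0, 239.0], 0.59, [0.629, -0.177]), ([299.0, 223.0], 0.56, [0.553, -0.076]), ([290.0, 215.0], 0.5, [0.534, -0.025])]
disc_l [([304.0, 234.0], 0.46, [0.553, -0.149])]
link [([254.0, 166.0], 0.87, [0.454, 0.273]), ([324.0, 206.0], 0.61, [0.639, -0.049])]
star []
tape [([337.0, 293.0], 0.7, [0.578, -0.438])]
clamp [([291.0, 301.0], 0.69, [0.454, -0.482])]
0.9 [ 0.28063806 -0.61386568  0.40470666] [[-0.91, -0.42, 0.0], [-0.42, 0.91, 0.0], [-0.0, 0.0, -1.0]] [-0.0270775   0.13027383  0.21899971]
```

View pics/scene0.png

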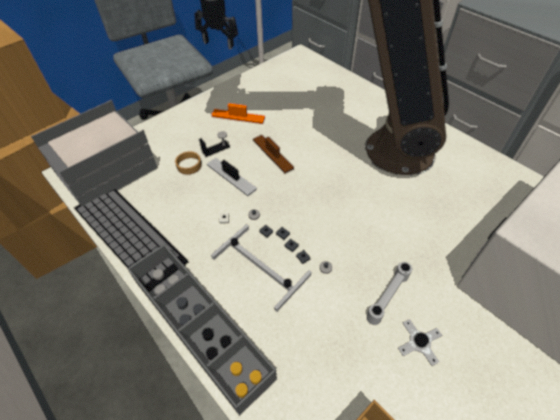

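View pics/side0.png

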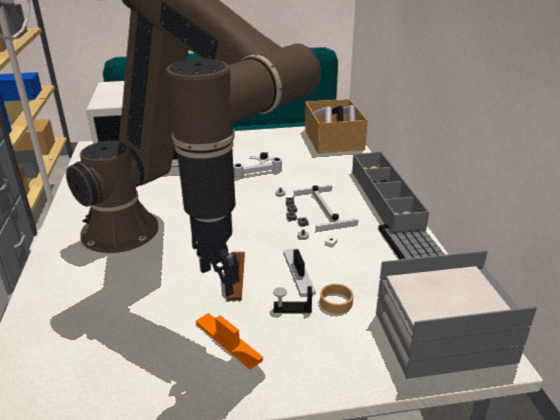

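The scene shows the silver straightedge at (232,173), with orange and brown decoys. The frame mouth faces the robot, the four dark blocks run (266,231) to (304,257), the discs are at (254,214) and (326,266), and a white decoy block is at (223,217). Next I'll look from above with the wrist camera.

```bash
cat > b.py <<'E'
from h import *
manip.move_to([0.50,-0.02,0.50],down(0))
s=snap('wrist','w1.png'); print(ray(s,(280,210),0),s['fx'],s['tvec'],s['rvec'])
for n,z in [('grip',.034),('frame',.02),('plate1',.014),('disc_l',.02)]:
    print(n,[(np.round(d['xy']).tolist(),round(d['conf'],2),ray(s,d['xy'],z)[:2].round(3).tolist()) for d in manip.spot_in('wrist',n)])
manip.move_to([0.48,-0.27,0.45],down(0))
s=snap('wrist','w2.png')
for n,z in [('grip',.034)]:
    print(n,[(np.round(d['xy']).tolist(),round(d['conf'],2),ray(s,d['xy'],z)[:2].round(3).tolist()) for d in manip.spot_in('wrist',n)])
import pickle;
st=manip.get_state();print(st['time_s'],st['qpos'])
pickle.dump(s,open('w2.pkl','wb'))
E
python3 b.py
```

```text
[ 0.42585893 -0.02010314  0.        ] 322.5385101688201 [-0.01878901  0.413384    0.61617542] [-2.06213045  2.06393667  0.30878655]
grip [([544.0, 310.0], 0.71, [0.272, -0.433]), ([453.0, 267.0], 0.7, [0.348, -0.279]), ([473.0, 156.0], 0.61, [0.513, -0.279])]
frame [([234.0, 41.0], 0.9, [0.655, 0.038])]
plate1 [([244.0, 128.0], 0.79, [0.549, 0.029]), ([304.0, 114.0], 0.67, [0.567, -0.052]), ([271.0, 137.0], 0.65, [0.537, -0.008]), ([206.0, 129.0], 0.55, [0.547, 0.081])]
disc_l [([360.0, 124.0], 0.94, [0.554, -0.128]), ([161.0, 142.0], 0.58, [0.531, 0.143])]
grip [([288.0, 271.0], 0.74, [0.348, -0.28]), ([477.0, 287.0], 0.73, [0.325, -0.535]), ([302.0, 144.0], 0.69, [0.514, -0.295])]
4.5333 [-1.54457390e-01  1.26103426e-01 -1.92430055e-01 -7.20577212e-05
 -1.25126176e+00  1.72677867e+00]
```

View pics/w1.png

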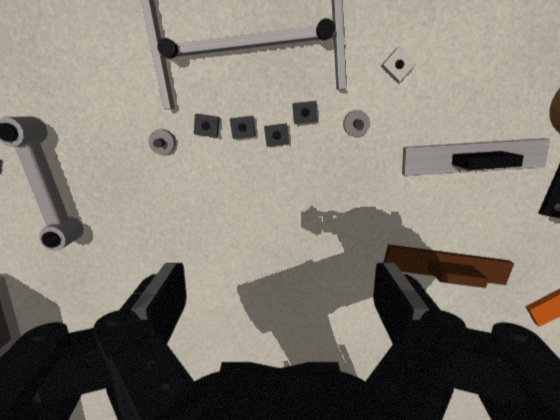

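View pics/w2.png

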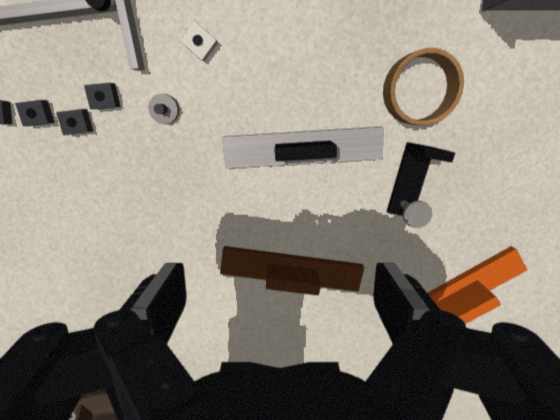

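The wrist views show the blocks at (206,125), (243,127), (277,135) and (305,113), with the mouth wall ends near (168,106) and (342,88). The bar in w2 runs x 223–384, rows 127–168. I'll zoom in for the corners.

```bash
python3 - <<'E'
import cv2,numpy as np
a=cv2.imread('pics/w1.png')[0:150,140:360];b=cv2.imread('pics/w2.png')[115:180,210:400]
a=cv2.resize(a,None,fx=2.5,fy=2.5,interpolation=cv2.INTER_CUBIC);b=cv2.resize(b,None,fx=3,fy=3,interpolation=cv2.INTER_CUBIC)
c=np.zeros((580,570,3),np.uint8);c[:375,:550]=a;c[380:575,:570]=b;cv2.imwrite('pics/z.png',c)
E
```

```text
(no output)
```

View pics/z.png

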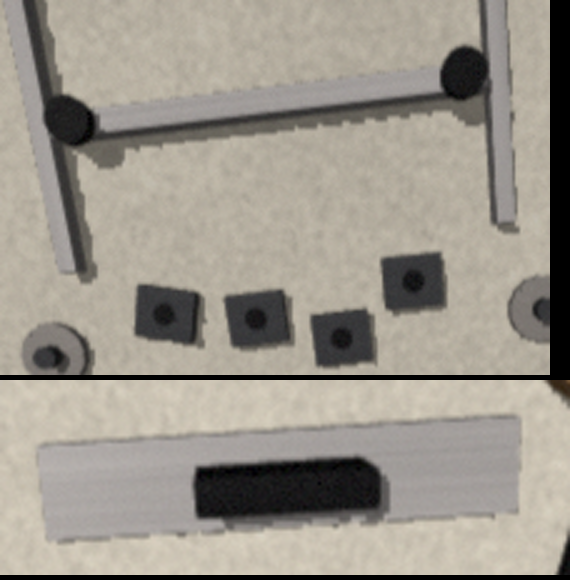

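```bash
cat > c.py <<'E'
from h import *; import pickle
s2=pickle.load(open('w2.pkl','rb'))
C=[ray(s2,(210+u/3,115+(v-380)/3),.012)[:2] for u,v in [(38,445),(520,415),(518,513),(46,540)]]
C=np.array(C);print(C.round(4),'len',np.linalg.norm(C[0]-C[1]),np.linalg.norm(C[3]-C[2]),'w',np.linalg.norm(C[0]-C[3]),np.linalg.norm(C[1]-C[2]))
d=(C[0]+C[3])-(C[1]+C[2]);print('bar',C.mean(0),'yaw of +y',np.arctan2(-d[0],d[1]))
s1=dict(s2);s1['tvec']=[-0.01878901,0.413384,0.61617542];s1['rvec']=[-2.06213045,2.06393667,0.30878655]
f=lambda u,v,z:ray(s1,(140+u/2.5,v/2.5),z)[:2]
L=f(76,272,.02);Lo=f(60,272,.02);Rr=f(496,222,.02);Ro=f(514,222,.02)
print('inner',L,Rr,np.linalg.norm(L-Rr),'outer',np.linalg.norm(Lo-Ro))
d=Lo-Ro;yaw=np.arctan2(-d[0],d[1]);o=(Lo+Ro+L+Rr)/4;print('frame',o,yaw)
a,b=f(103,132,.022),f(440,92,.022);d=a-b;print('fence yaw',np.arctan2(-d[0],d[1]))
for p,q in [((10,30),(60,272)),((481,30),(496,222))]:
    e=f(*p,.02)-f(*q,.02);print('wall yaw',np.arctan2(e[1],e[0]))
c,s=np.cos(yaw),np.sin(yaw);Rm=np.array([[c,s],[-s,c]])
print('fence x',Rm@(a-o),Rm@(b-o))
for p in [(163,315),(255,319),(341,339),(413,281)]: print('blk',(Rm@(f(*p,.014)-o)).round(3))
E
python3 c.py
```

```text
[[ 0.5213 -0.198 ]
 [ 0.5334 -0.396 ]
 [ 0.4932 -0.3989]
 [ 0.4817 -0.1994]] len 0.1983120158332922 0.19981800382944737 w 0.039640122318261445 0.040258214087319416
bar [ 0.50739443 -0.2980892 ] yaw of +y 0.05951695958544153
inner [0.57387659 0.12593191] [ 0.59871706 -0.09667276] 0.22398636074649458 outer 0.24184432040362497
frame [0.58629642 0.01440678] 0.10281199029572116
fence yaw 0.1056543948594746
wall yaw 0.11001583128521546
wall yaw 0.13436102072302367
fence x [0.06441757 0.08427109] [ 0.06490354 -0.08670263]
blk [-0.028  0.071]
blk [-0.035  0.021]
blk [-0.051 -0.025]
blk [-0.024 -0.067]
```

Everything measures up: bar 199×40 mm, mouth 224 mm. The frame is at (0.586, 0.014) with yaw about 0.105, and the fence looks to be about 65 mm in. Next: grasp the bar, carry it over, set it down before the blocks and check.

```bash
cat >> h.py <<'E'
O=np.array([.5863,.0144]);YAW=.105
def fw(x,y=0.): c,s=np.cos(YAW),np.sin(YAW); return O+np.array([c*x-s*y,s*x+c*y])
def stat():
    st=manip.get_state();c,s=np.cos(YAW),np.sin(YAW);F=st['ft_force'];p=np.array(st['position'])[:2]-O
    return st['time_s'],(c*p[0]+s*p[1])*1e3,(-s*p[0]+c*p[1])*1e3,F[0]*c+F[1]*s,-F[0]*s+F[1]*c,F[2],st['torque'][2]
def pr(*a): print(*a,np.round(stat(),2).tolist())
E
cat > d.py <<'E'
from h import *
g=[.5074,-.2981]; b=.0595
best=None
for h in (np.pi/2,-np.pi/2):
    q=[manip.solve_ik([*g,.3],down(b+h)),manip.solve_ik([*fw(.06),.2],down(YAW+h))]
    print(h,[None if x is None else np.round(x,2).tolist() for x in q])
    if all(x is not None for x in q):
        m=max(abs(x[5]) for x in q)
        if best is None or m<best[0]: best=(m,h)
h=best[1];open('hh','w').write(str(h))
manip.move_to([*g,.30],down(b+h)); manip.move_l([*g,.197],velocity=.12)
manip.grip(.0,60); pr(manip.get_state()['grip_width'])
manip.move_l([*g,.28],velocity=.12); pr('lifted',manip.get_state()['grip_width'])
manip.move_l([*fw(-.115),.28],down(YAW+h),velocity=.15)
manip.move_l([*fw(-.115),.20],velocity=.1)
pr('hover');s=snap('scene');snap('wrist','w3.png');t=s['image'][190:300,190:350]
a=cv2.resize(cv2.cvtColor(t,4),(640,440));cv2.imwrite('pics/s3.png',a)
E
python3 d.py
```

```text
1.5707963267948966 [[-0.2, 0.31, -0.32, 0.0, -0.94, -2.88], [0.33, 0.5, -0.28, 0.0, -0.79, 2.91]]
-1.5707963267948966 [[-0.2, 0.31, -0.32, 0.0, -0.94, 0.26], [0.33, 0.5, -0.28, 0.0, -0.79, -0.23]]
0.01537510948692421 [7.49, -111.23, -302.52, -0.69, 0.89, 4.24, 0.05]
lifted 0.015610506427510412 [8.33, -111.65, -302.3, -0.31, -1.2, -4.08, -0.01]
hover [11.45, -114.69, 0.03, -0.35, -0.26, -2.15, 0.1]
```

```bash
python3 - <<'E'
import cv2,numpy as np
a=cv2.imread('pics/s3.png');b=cv2.imread('pics/w3.png')
c=np.zeros((600,790,3),np.uint8);c[:274,:400]=cv2.resize(a,(400,274));c[:285,405:785]=cv2.resize(b,(380,285))
c[290:600,:790]=cv2.resize(b[0:220],(790,310));cv2.imwrite('pics/z3.png',c)
E
```

```text
(no output)
```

View pics/z3.png

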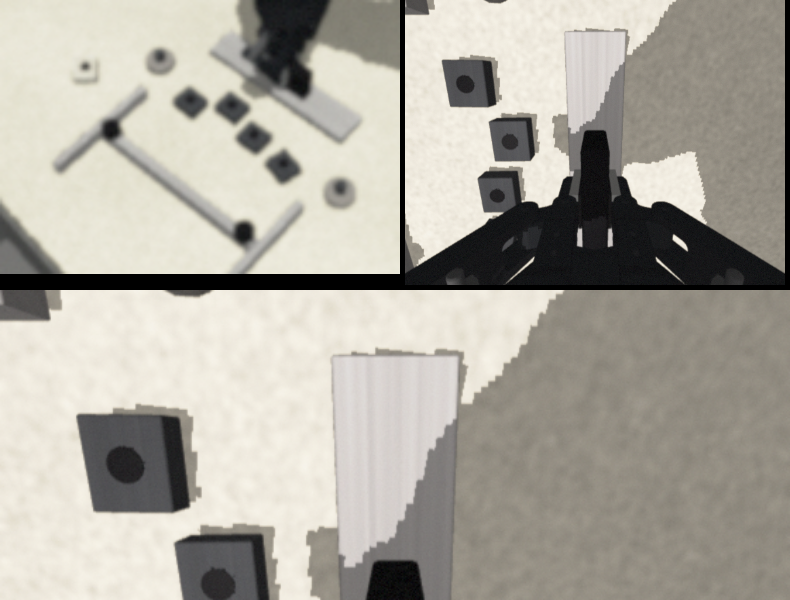

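The bar is held square and level in front of the blocks, and nothing is touching. I'll lower it to about 1 mm, push to grip x = −20 mm to form the row, then look.

```bash
cat > e.py <<'E'
from h import *
manip.move_l([*fw(-.115),.198],velocity=.05);manip.pause(.3);pr('base')
for x in (-.08,-.05,-.02):
    manip.move_l([*fw(x),.198],velocity=.03);pr(x)
manip.pause(.2);pr('rest')
s=snap('wrist');cv2.imwrite('pics/w4.png',cv2.resize(cv2.cvtColor(s['image'],4),(560,420)))
E
python3 e.py
```

```text
base [12.1, -114.99, 0.01, -0.43, 0.28, -3.31, -0.02]
-0.08 [13.42, -80.08, -0.0, -0.38, 0.51, -3.61, 0.03]
-0.05 [14.57, -49.69, 0.09, -0.25, 0.56, -3.56, -0.04]
-0.02 [15.72, -19.96, -0.02, -2.82, -0.9, -3.89, 0.02]
rest [15.92, -19.89, 0.02, -1.65, -0.05, -4.08, 0.0]
```

View pics/w4.png

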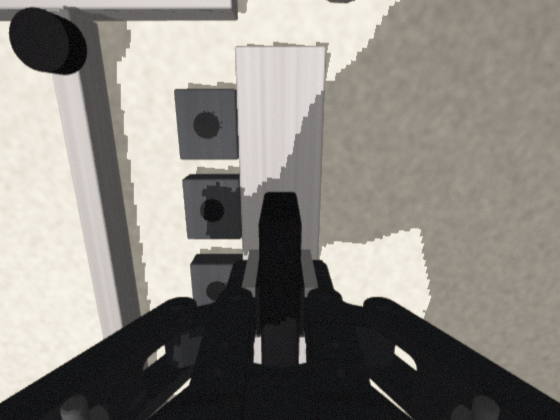

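The blocks sit flush against the bar's edge and the bar is clear of the wall. Now I'll feel for the fence slowly.

```bash
cat > f.py <<'E'
from h import *
manip.move_l([*fw(.003),.198],velocity=.02);manip.pause(.3);pr('in')
r=manip.move_l([*fw(.065),.198],velocity=.006,f_stop=4.0);pr('stop',r)
manip.pause(.3);pr('rest')
E
python3 f.py
```

```text
in [17.57, 3.01, -0.01, -1.97, -1.16, -4.83, 0.01]
stop True [21.16, 15.74, -0.05, -0.11, 1.63, 4.62, 0.04]
rest [21.46, 15.69, -0.09, 1.71, 0.31, 5.33, 0.01]
```

```bash
python3 - <<'E'
from h import *
for i in range(4):
    st=manip.get_state();print(np.round(st['position'],4),np.round(st['ft_force'],2),np.round(st['torque'],2),st['grip_width'],R.from_quat(st['tool_rot']).as_matrix()[2].round(4));manip.pause(.1)
a=snap('wrist')['image'];b=snap('scene')['image'][190:310,180:340];c=snap('side')['image'][160:250,250:370]
im=np.zeros((600,790,3),np.uint8);im[:300,:400]=cv2.resize(b,(400,300));im[:300,400:790]=cv2.resize(c,(390,300));im[300:,:400]=cv2.resize(a,(400,300))
im[300:,400:790]=cv2.resize(a[60:340,100:460],(390,300))
cv2.imwrite('pics/z5.png',im[:,:,::-1])
E
```

```text
[0.6019 0.016  0.1972] [1.67 0.49 5.33] [ 0.44 -0.69  0.01] 0.014840291527052327 [ 3.0e-04  2.5e-03 -1.0e+00]
[0.6019 0.016  0.1972] [1.08 0.95 5.8 ] [ 0.38 -0.62 -0.02] 0.014859199412641964 [ 3.0e-04  2.5e-03 -1.0e+00]
[0.6019 0.016  0.1972] [1.34 1.33 6.01] [ 0.4  -0.67  0.01] 0.015692049466871857 [ 3.0e-04  2.5e-03 -1.0e+00]
[0.6019 0.016  0.1973] [1.78 1.12 6.34] [ 0.37 -0.69  0.01] 0.015159945585535718 [ 3.0e-04  2.4e-03 -1.0e+00]
```

View pics/z5.png

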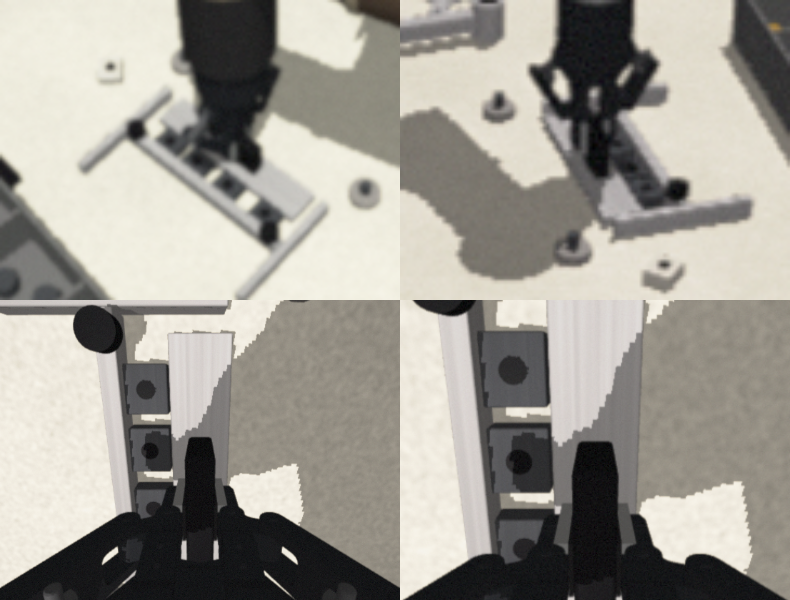

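Z has sagged, so the bar now rests on the bench and the stop came from that load rather than clearly from the fence. I'll back off 2 mm, re-level, take a new force baseline and step in.

```bash
cat > g.py <<'E'
from h import *
def q(s): 
    pr(s,round(manip.get_state()['position'][2],4))
manip.move_l([*fw(.0137),.1985],velocity=.02);manip.pause(.3);q('base')
b=np.mean([stat()[3] for _ in range(1)])
x=.0145
for i in range(8):
    manip.move_l([*fw(x),.1985],velocity=.008);manip.pause(.05);q(round(x,4))
    if abs(stat()[3]-b)>5: break
    x+=.0005
E
python3 g.py
```

```text
base 0.1982 [22.58, 13.57, -0.07, -0.22, -0.3, -2.78, -0.05]
0.0145 0.1985 [22.88, 14.53, 0.0, -0.47, -0.47, -3.52, -0.02]
0.015 0.1985 [23.18, 15.02, -0.0, -0.17, 0.09, -2.38, -0.0]
0.0155 0.1985 [23.48, 15.51, -0.01, 0.03, 0.31, -3.75, -0.06]
0.016 0.1985 [23.78, 15.99, 0.0, -1.07, 0.7, -2.87, 0.01]
0.0165 0.1985 [24.08, 16.49, -0.01, 0.59, -0.17, -2.96, -0.02]
0.017 0.1985 [24.38, 17.01, 0.0, -0.56, 0.15, -3.76, 0.02]
0.0175 0.1984 [24.68, 17.32, -0.03, -0.9, -0.08, -1.71, 0.1]
0.018 0.1983 [24.98, 17.5, -0.09, -3.91, -0.07, -1.53, 0.19]
```

Contact is at grip x ≈ 17.3 mm, i.e. a fence face at about 65 mm, matching the picture. The positive torque means the left side bears first. I'll step up to 10 N while trimming the yaw.

```bash
cat > k.py <<'E'
from h import *
h=float(open('hh').read());b=-.35;x=.018;yaw=YAW;n=0
for i in range(30):
    F=[];T=[]
    for _ in range(3): s=stat();F.append(s[3]);T.append(s[6]);manip.pause(.03)
    f=b-np.mean(F);t=np.mean(T);pr(i,round(x*1e3,2),'f',round(f,1),'t',round(t,2),'dy',round(yaw-YAW,4),'z',round(manip.get_state()['position'][2],4))
    if 8.5<f<12 and abs(t)<.25: break
    if f>3 and abs(t)>.12: yaw+=np.sign(t)*min(.003,.006*abs(t)+.001)
    if f<9: x+=.0003 if f<7 else .00015
    elif f>11.5: x-=.0002
    manip.move_l([*fw(x),.1985],down(yaw+h),velocity=.008)
for i in range(8): manip.pause(.2);pr('hold')
print(x,yaw)
E
python3 k.py
```

```text
0 18.0 f 3.5 t 0.16 dy 0.0 z 0.1984 [25.08, 17.54, -0.09, -5.19, 0.28, -0.09, 0.16]
1 18.3 f 7.8 t 0.01 dy 0.002 z 0.1981 [25.43, 16.9, -0.17, -7.84, 1.43, 1.93, -0.05]
2 18.45 f 8.2 t 0.02 dy 0.002 z 0.1981 [25.78, 16.97, -0.18, -7.82, 0.94, 2.51, 0.01]
3 18.6 f 8.9 t -0.01 dy 0.002 z 0.1981 [26.13, 16.99, -0.17, -10.34, 1.18, 2.76, 0.01]
hold [26.33, 17.0, -0.18, -9.94, 2.09, 3.69, -0.0]
hold [26.53, 17.0, -0.2, -8.54, 1.96, 2.52, 0.01]
hold [26.73, 17.0, -0.17, -10.06, 1.95, 3.47, -0.08]
hold [26.93, 16.99, -0.17, -9.01, 1.25, 2.4, -0.0]
hold [27.13, 17.0, -0.16, -9.12, 1.46, 2.91, 0.02]
hold [27.33, 17.0, -0.19, -9.79, 1.2, 3.27, -0.05]
hold [27.53, 17.01, -0.16, -9.55, 0.55, 3.08, 0.05]
hold [27.73, 17.02, -0.18, -9.6, 1.8, 2.08, -0.0]
0.018600000000000002 0.1069560619737065
```

A steady push of about 9.5 N was held for 1.6 s with torque near zero. Now I'll draw back, lay the bar down, release and check.

```bash
cat > m.py <<'E'
from h import *
manip.move_l([*fw(.010),.1982],velocity=.01);pr('off')
manip.move_l([*fw(-.08),.1985],velocity=.06)
r=manip.move_l([*fw(-.08),.1968],velocity=.01,f_stop=4);manip.pause(.2);pr(r,manip.get_state()['position'][2])
manip.grip(.05);manip.pause(.2);pr('open')
p=fw(-.08);manip.move_l([*p,.33],velocity=.1)
a=snap('wrist')['image']
p=fw(-.20);manip.move_to([*p,.50],manip.get_state()['tool_rot']);pr('up')
w=snap('wrist')['image'];c=snap('scene')['image'][190:310,180:340]
im=np.zeros((600,790,3),np.uint8);im[:300,:400]=cv2.resize(a,(400,300));im[:300,400:790]=cv2.resize(c,(390,300));im[300:,:400]=cv2.resize(w,(400,300))
im[300:,400:790]=cv2.resize(w[60:340,0:360],(390,300))
cv2.imwrite('pics/z6.png',im[:,:,::-1]);cv2.imwrite('pics/w6.png',w[:,:,::-1])
E
python3 m.py
```

```text
off [28.74, 10.1, 0.04, 0.44, 0.51, -3.97, 0.02]
True 0.19718119167068285 [30.82, -79.69, 0.06, -1.23, 0.04, 4.28, -0.02]
open [31.44, -80.48, -0.09, 0.27, 0.79, -0.16, -0.01]
up [33.82, -199.79, 0.17, 1.61, -0.13, -0.08, -0.02]
```

View pics/z6.png

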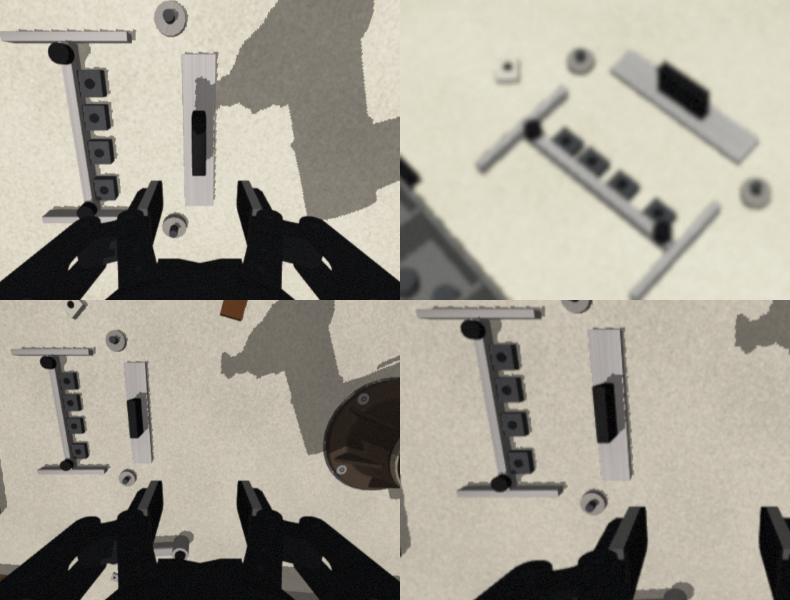

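The four blocks stand in line against the fence, the bar lies flat outside the mouth, and the discs haven't moved. Handing in.

```bash
python3 -c "
from h import *
manip.close_job();pr('done')"
```

```text
the job is handed in; nothing more can be done
the job is handed in; nothing more can be done
```

I've handed the job in. All four blocks stand in one row against the fence and the straightedge lies flat on the bench in front of the mouth. No verdict was reported, so this rests on my own checks.

- **Grasp and row:** I took the silver straightedge by its rib and carried it in front of the blocks. Pushing it in gathered them into one row on its edge. The picture with the grip 20 mm before the mouth showed the blocks flush on the bar; the fourth was hidden by the gripper.
- **Finding the fence:** The first feel stopped early, because the tool had sagged about 1 mm and the bar was resting on the bench. I backed off about 2 mm, re-levelled and stepped in again. Contact came at grip x ≈ 17.3 mm, which puts the fence face about 65 mm inside the mouth, in agreement with the picture.
- **Pressing home:** I corrected the yaw by 0.002 rad using the measured torque, then held 8 to 10 N at the wrist for about 1.6 s. The torque stayed near zero, so the load was even left to right. The highest push I read was about 10 N.
- **Final picture:** The blocks stand in line at the fence and the bar lies with its grip about 80 mm outside the mouth. The discs look undisturbed, and the gripper was raised well clear before I handed in. I judged this by eye and did not measure the final block positions.

The job took about 34 s of the 64 s allowed.

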